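Release the sprung bayonet cap of a turntable socket

ROBOT

A 7-joint arm with a two-finger parallel gripper is mounted at the origin on the work surface. World frame = base frame: x ahead of the robot, y to its left, z up, the work surface at z = 0. Lengths are in m, angles in rad, forces in N, time in s.
With the tool pointing down it reaches from about 0.425 to 0.825 m from the base axis. Payload 3.6 kg.
Tool frame: the origin (TCP) lies where the fingers leave the gripper's body, on its centre line; the fingertips stand 73 mm ahead of it and the grasp point (between the pads) lies 54 mm ahead of it; z points along the fingers, y is the line along which they close (so a half turn about z gives the same grasp; the last joint's range is limited). The gripper opens to 85 mm and grips with 20 to 120 N. Pads are 22 mm wide; open, the fingers measure 114 mm over their backs; the gripper's body (76 mm by 85 mm) begins 54 mm behind the grasp point. The pads swing forward as they close: fully open they stand 13 mm farther back than shut.
Start: joints at [1.129, 0.615, -0.013, 1.423, 0.008, 1.103, -0.04], TCP at [0.263, -0.595, 0.304] pointing down, gripper open.
Joint ranges: [-3.12, 3.12], [-0.3, 2.06], [-1.34, 1.32], [0.26, 2.42], [-1.36, 4.5], [0.01, 1.98], [-2.84, 2.84]. Speed limits (rad/s): [2.79, 2.79, 3.14, 3.14, 3.14, 3.14, 3.14].

INTERFACE

Orientations are given as a unit quaternion [x, y, z, w].
In Python, from station import arm, snapshot, camera_info, ticket gives the robot as it stands. Calls block until the motion is done:
- arm.movep(position, orientation): joint-space move of the TCP to a pose.
- arm.line_to(position, velocity=0.15, ori=None): straight line of the TCP; ori=None keeps the orientation; velocity is the mean speed in m/s.
- arm.move_j(angles): joint-space move.
- arm.move_gripper(opening, effort=None): opening from 0.0 (shut) to 1.0 (fully open); effort is the grip in N (None keeps the last); returns when the fingers have stopped.
- arm.pause(seconds).
- arm.ik(position, orientation): joint angles nearest the present ones, or None.
- snapshot(name): name is "scene" or "top"; returns the picture (480x640x3 uint8, blue, green, red); there is no depth.
- camera_info(name): a dict with "fx", "fy", "cx", "cy" (pixels), "R" (3x3) and "t" (3): a world point X has camera coordinates R X + t. Camera axes: x right, y down, z forward; pixel columns grow to the right and rows downward; lengths in m; the calibration is good to about 2 mm. A picture is of the moment at which its call begins. camera_info takes no time and is no camera call.
A pose or a line that the arm cannot do raises arm.MotionError and nothing moves.
- ticket.finish_job(): hands the job in; it is judged then, once.
Readings, each from a call of its own:
- arm.read_time(): time.
- arm.read_joint_positions(): joint angles.
- arm.read_dq(): joint speeds.
- arm.read_effort(): joint torques, N m.
- arm.read_tool_pos(): TCP position.
- arm.read_eef_rot(): TCP orientation.
- arm.read_ft_force(): force on the tool from outside, world axes, zero at the start.
- arm.read_wrist_torque(): the same for the moment, N m.
- arm.read_opening(): opening from 0.0 (shut) to 1.0 (fully open).
- arm.read_finger_force(): force on a finger pad.
Only numpy, scipy, OpenCV 4.12 (cv2) and the standard library are available. Lean on these libraries where they do the work, as an engineer would, in place of code of your own. Each camera call takes 0.05 s, during which the arm holds its last target. There are 200 camera calls.

TASK

Open the centre socket of the measuring turntable: press its sprung red cap down against the catch, twist it anticlockwise until it comes free, and lift it out. Then set the cap upright and fully home in the blue cap holder and let go. Work gently, without forcing or dropping the cap, and leave the other things on the bench where they are.

Things in the scene. Friction and masses are not known exactly. Their poses are not given: they have to be found in the camera images.
- cap: The red bayonet cap, 130 to 210 g. Flange 54 mm across, 8 mm thick in all, carrying a bar handle along the cap's x. Origin: centre of the flange's underside; z up along its axis. Half a turn makes no difference. Locked at the start, its origin 105.5 mm above the bench. It must never bear on the socket with more than 38 N in all (pressed, pulled or twisted), nor on the holder with more than 80 N.
- cap_handle (a point): Centre of the top of the cap's white bar handle: 44 mm long (along the cap's x), 14 mm wide, standing 30 mm clear above the flange, its top 38 mm above the cap's origin. A black mark lies on its +x end.
- cap_pin (a point): Centre of the foot of the cap's steel stem (16 mm thick), 27.5 mm below the cap's origin. The stem's foot carries the cross pin, 36 mm long (along the cap's x), 8 mm wide, 6 mm high.
- turntable: The fixed turntable: a disc 170 mm across, 44 mm high, with an aluminium socket collar 54 mm across in its centre. Origin: centre of its underside on the bench; z up. The socket's entry slot lies along its x axis (two green dots on the disc). Locked, the cap's x is turned 70 degrees clockwise (from above) from that, towards two red dots.
- socket_mouth (a point): Centre of the collar's top, 90 mm above the bench, 15.5 mm below the locked cap's flange. Once past the catch, and held down, the cap turns anticlockwise (from above) 70 degrees into line with the slot (firm stop about 6 degrees further); there it lifts straight out. The spring raises it 8 mm above its locked height at most. Stem and pin have 1 to 1.5 mm play to each side.
- catch_dot (a point): One of the red dots (34 mm from the axis) that mark where the catch holds the pin. Spring: 6 N up on the locked cap, 0.7 N more per mm pressed. Pressed down 3 to 11 mm (hidden, different each time) the pin clears the catch and can turn; 1.6 mm lower it meets a firm stop, felt as a sharp rise of force. Not pressed far enough, it will not turn.
- holder: The fixed blue cap holder: a round cup 64 mm across on an 80 mm foot. Its open hole is 42 mm across and 30 mm deep, its rim 36 mm above the bench. Origin: centre of its underside; z up. The cap stands in it stem down, at any yaw, with the flange resting flat on the rim.
- bearing_ring: Bystander: a steel ring 46 mm across, 14 mm high, lying loose between turntable and holder. Origin: centre of its underside.
- large_ring: Bystander: a steel ring 72 mm across, 18 mm high, loose at the left. Origin: centre of its underside.
- setting_master: Bystander: a stepped brass setting master 54 mm across, 34 mm high, loose at the right. Origin: centre of its underside.
- oil_bottle: Bystander: an amber oil bottle 40 mm across, 100 mm high, loose at the right. Origin: centre of its underside.
- screwdriver: Bystander: a screwdriver lying loose at the left, handle to its own -x. Origin: underside of the tool.
- pen: Bystander: a red pen 135 mm long lying on the clipboard at the far side. Origin: centre of its underside.
Mind the look-alikes: they are no part of the job. There is more than one size of the holder; the one meant has the size given above. Several things have the shape of the cap; the one meant has the colours described above.

How it is judged:
On the way, in this order (a step that is already met when the one before it is completed fails the run):
1. the cap is pressed down against its spring, in the socket (z of cap in the frame of turntable below 0.103 m and horizontal distance between cap and turntable below 0.006 m), for 0.1 s.
2. the cap is twisted in line with the slot, still in the socket (angle between the x axis of cap and the x axis of turntable, either way round below 0.2 rad and z of cap in the frame of turntable below 0.1165 m and horizontal distance between cap and turntable below 0.006 m), for 0.1 s.
3. the cap is lifted clear of the socket (z of cap in the frame of turntable above 0.1225 m), for 0.1 s.
At the end, for the whole second after the job is handed in: The cap stands upright (within 4 degrees) and at rest in the holder, within 6 mm of its centre, its flange down on the rim (within 2.5 mm), released (horizontal distance between cap and holder below 0.006 m and z of cap in the frame of holder between 0.033 and 0.0385 m and angle between cap's own z axis and vertical below 0.07 rad and linear speed of cap below 0.02 m/s); the robot touches nothing.
It fails at once if the cap is forced in the socket: more than 38 N between cap and turntable (contact force between cap and turntable above 38 N).
It fails at once if the cap is forced into the holder: more than 80 N between them (contact force between cap and holder above 80 N).
It fails at once if the cap is dropped: away from the socket it moves faster than 0.5 m/s while not held (contact force between the fingers and cap below 0.1 N and linear speed of cap above 0.5 m/s and horizontal distance between cap and turntable above 0.03 m).
It fails at once if a bystander is moved by more than 20 mm (distance of any of bearing_ring, large_ring, setting_master, oil_bottle, screwdriver, pen from where it was at the start of the episode above 0.02 m).
It also fails if it takes over 72 s, if anything falls off the work surface, if the arm or the gripper's body presses on something with over 40 N, if the wrist force passes 120 N, or if a joint passes its speed limit or range.

## Working session

There is one attempt and no reset: what is moved stays moved. The work goes in short steps, each a Python script; the robot and the scene stay as the last script left them, time stands still between calls to the robot, and variables do not carry over. Pictures are saved under pics/ and viewed, at most 10 in all, crops included, and the job is handed in when it is done.

```bash
ls; mkdir -p pics
python3 - <<'E'
from station import arm,snapshot,camera_info
import cv2
for n in("scene","top"):
    cv2.imwrite(f"pics/{n}0.png",snapshot(n)); c=camera_info(n); print(n,c)
print(arm.read_eef_rot(),arm.read_time())
E
```

```text
pics
scene {'fx': 444.9047269730667, 'fy': 444.9047269730667, 'cx': 321.2232444957977, 'cy': 239.81531329682386, 'R': array([[ 6.32483914e-01,  7.74573191e-01, -6.85638352e-04],
       [ 5.78137933e-01, -4.72671859e-01, -6.65084840e-01],
       [-5.15480969e-01,  4.20259069e-01, -7.46767491e-01]]), 't': array([-0.40044465, -0.27490139,  1.3485164 ])}
top {'fx': 489.8938525803442, 'fy': 489.8938525803442, 'cx': 309.7040445764593, 'cy': 239.47337828916028, 'R': array([[-0.01900079, -0.99977884,  0.00901355],
       [-0.98157873,  0.01693919, -0.19030569],
       [ 0.19011092, -0.01246347, -0.9816835 ]]), 't': array([-0.00188385,  0.63635885,  1.06602933])}
[ 9.78453660e-01  2.06463010e-01 -2.69917447e-04 -1.17791993e-03] 0.1
```

View pics/scene0.png

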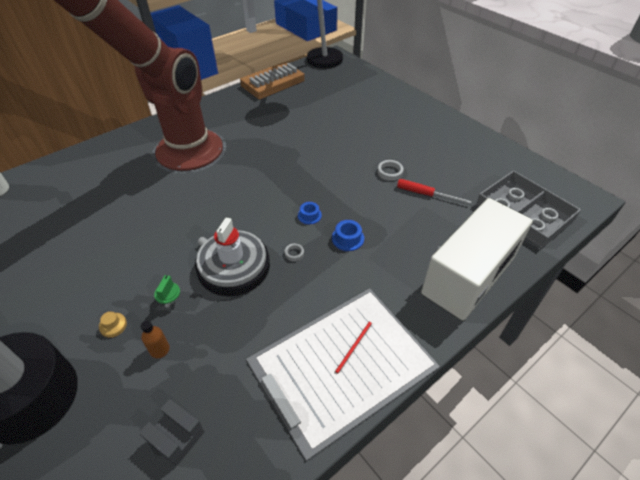

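View pics/top0.png

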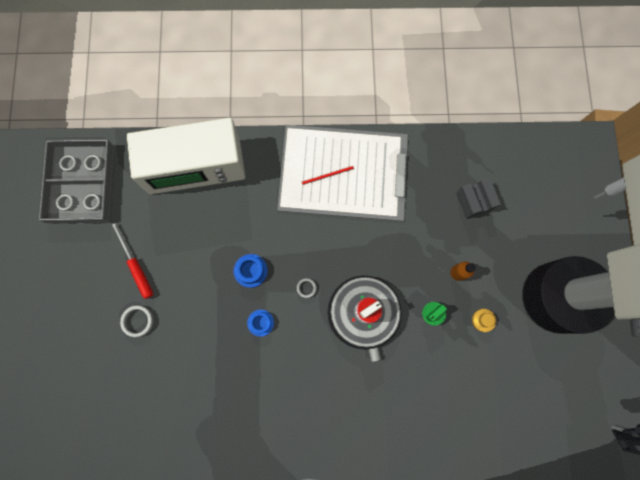

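The scene and top views show these candidates:
- **Caps:** red and white on the turntable at top (369,310), scene (228,237). The green one at top (435,313) is a look-alike.
- **Holders:** the larger at top (250,270), scene (347,235). The smaller at top (260,322), scene (309,213). I'll choose by measured size.

Next I'll check a close crop.

```bash
cat > h.py <<'E'
import numpy as np,cv2
from station import arm,snapshot,camera_info,ticket
def ray(n,uv):
    c=camera_info(n);R=np.array(c["R"]);d=R.T@np.array([(uv[0]-c["cx"])/c["fx"],(uv[1]-c["cy"])/c["fy"],1.])
    return -R.T@np.array(c["t"]),d/np.linalg.norm(d)
def atz(n,uv,z):
    o,d=ray(n,uv);return o+d*(z-o[2])/d[2]
def tri(a,b):
    (o1,d1),(o2,d2)=ray("scene",a),ray("top",b)
    s=np.linalg.lstsq(np.c_[d1,-d2],o2-o1,rcond=None)[0]
    p,q=o1+s[0]*d1,o2+s[1]*d2
    return (p+q)/2,np.linalg.norm(p-q)
def proj(n,X):
    c=camera_info(n);p=np.array(c["R"])@X+c["t"];return np.array([c["fx"]*p[0]/p[2]+c["cx"],c["fy"]*p[1]/p[2]+c["cy"]])
E
python3 - <<'E'
from h import *
s=cv2.imread("pics/scene0.png");t=cv2.imread("pics/top0.png")
def crop(im,x,y,w,h,k): return cv2.resize(im[y:y+h,x:x+w],None,fx=k,fy=k,interpolation=cv2.INTER_CUBIC)
a=crop(t,320,265,100,100,4);b=crop(s,180,205,100,100,4)
c=crop(t,220,245,80,100,2);d=crop(s,285,190,100,75,2.)
out=np.zeros((600,800,3),np.uint8);out[:400,:400]=a;out[:400,400:]=b;out[400:600,:160]=c;out[400:550,400:600]=d
cv2.imwrite("pics/crop0.png",out)
# blue blobs
for n,im in(("top",t),("scene",s)):
    hsv=cv2.cvtColor(im,cv2.COLOR_BGR2HSV)
    for nm,m in(("blue",cv2.inRange(hsv,(105,120,50),(130,255,255))),("red",cv2.inRange(hsv,(0,150,90),(6,255,255))|cv2.inRange(hsv,(172,150,90),(180,255,255)))):
        N,l,st,ce=cv2.connectedComponentsWithStats(m)
        for i in range(1,N):
            if st[i,4]>60 and st[i,1]>200-20: print(n,nm,st[i],ce[i])
E
```

```text
top blue [233 254  35  34 925] [250.09297297 270.43351351]
top blue [247 309  27  28 586] [260.09215017 322.52730375]
top red [127 258  26  41 453] [139.37086093 278.00883002]
top red [358 298  19  16 138] [365.10869565 303.29710145]
top red [360 309  22  14 140] [372.90714286 316.53571429]
scene blue [298 202  24  23 430] [309.28139535 212.95348837]
scene blue [332 220  33  31 811] [347.64118372 235.40690506]
scene red [215 228  24  17 149] [229.09395973 237.63758389]
scene red [336 323  35  49 140] [352.68571429 347.47857143]
```

View pics/crop0.png

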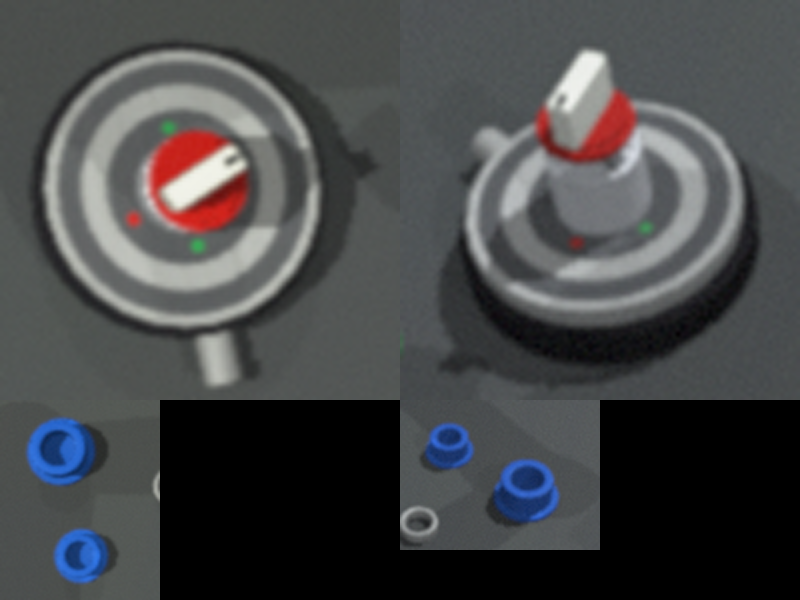

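The crop shows the red and white cap in the collar. Its handle top is at top (371,310), scene (225,225.5), and the black mark is on the right end in the top view. The green dots are at top (362,297) and (369,326.5), with a red dot at (353.5,320). The large blue holder is 35 px wide, about 80 mm, against about 60 mm for the small one, so the large one is right.

```bash
cat > m.py <<'E'
from h import *
from scipy.optimize import least_squares
s=cv2.imread("pics/scene0.png");t=cv2.imread("pics/top0.png")
print("handle",tri((225.2,225.5),(371,310)))
g1,g2,r=[atz("top",p,.044) for p in((362,297),(369.25,326.5),(353.5,319.75))]
print("green",g1,g2,"mid",(g1+g2)/2,np.linalg.norm(g1-g2),"red",r)
d=g1-g2;print("slot yaw",np.degrees(np.arctan2(d[1],d[0])))
d=r-(g1+g2)/2;print("red yaw",np.degrees(np.arctan2(d[1],d[0])),np.linalg.norm(d))
a,b=[atz("top",p,.1435) for p in((320+167.5/4,265+202/4),(320+242/4,265+156/4))]
d=b-a;print("handle yaw",np.degrees(np.arctan2(d[1],d[0])),np.linalg.norm(d))
a,b=[atz("scene",p,.1435) for p in((180+196/4,205+54/4),(180+165.5/4,205+112/4))]
d=b-a;print("handle yaw scene",np.degrees(np.arctan2(d[1],d[0])),np.linalg.norm(d))
print("holder rim",tri((348,228.5),(250.5,269.5)))
# silhouette centroid fits (known radii)
th=np.linspace(0,2*np.pi,72)
def sil(n,x,y,z,discs):
    P=np.array([proj(n,np.array([x+rr*np.cos(q),y+rr*np.sin(q),z+h]) ) for rr,h in discs for q in th],np.float32)
    mm=cv2.moments(cv2.convexHull(P));return np.array([mm["m10"],mm["m01"]])/mm["m00"],mm["m00"]
def blob(im,lo,hi,near):
    m=cv2.inRange(cv2.cvtColor(im,cv2.COLOR_BGR2HSV),lo,hi);N,l,st,ce=cv2.connectedComponentsWithStats(m)
    i=1+np.argmin(np.hypot(*(ce[1:]-near).T)+1e3*(st[1:,4]<100))
    pts=np.argwhere(l==i)[:,::-1].astype(np.float32)
    h=cv2.convexHull(pts);mk=np.zeros(m.shape,np.uint8);cv2.fillConvexPoly(mk,h.astype(int),1);mm=cv2.moments(mk,True)
    return np.array([mm["m10"],mm["m01"]])/mm["m00"],mm["m00"]
B={"top":blob(t,(105,120,40),(130,255,255),(250,270)),"scene":blob(s,(105,120,40),(130,255,255),(347.6,235.4))}
D=[(.04,0),(.04,.006),(.032,.036)]
f=lambda p:np.concatenate([sil(n,p[0],p[1],p[2],D)[0]-B[n][0] for n in B])
q=least_squares(f,[.6,.1,0.]);print("holder fit",q.x,q.fun,[(sil(n,*q.x,D)[1],B[n][1]) for n in B])
print("scene axis check: handle proj", [proj(n,np.r_[tri((225.2,225.5),(371,310))[0]]) for n in B])
E
python3 m.py
```

```text
handle (array([ 0.47071916, -0.1348984 ,  0.13716806]), np.float64(0.005829419380171283))
green [ 0.50350757 -0.13066257  0.044     ] [ 0.43681282 -0.14445587  0.044     ] mid [ 0.4701602  -0.13755922  0.044     ] 0.06810613475154433 red [ 0.45254083 -0.10936349  0.044     ]
slot yaw 11.684744206456115
red yaw 122.00105365194742 0.03324817334230864
handle yaw -60.004943875002155 0.045822147165573666
handle yaw scene -52.629764103855955 0.04329254229725873
holder rim (array([0.57433508, 0.12784917, 0.03549165]), np.float64(0.006415768382720423))Traceback (most recent call last):
  File "m.py", line 28, in <module>
    q=least_squares(f,[.6,.1,0.]);print("holder fit",q.x,q.fun,[(sil(n,*q.x,D)[1],B[n][1]) for n in B])
    return func(*args, **kwargs)
    result = trf(vector_fun.fun, vector_fun.jac, x0, f0, J0, lb, ub, ftol, xtol,
                 gtol, max_nfev, x_scale, loss_function, tr_solver,
                 tr_options.copy(), verbose, callback=callback_wrapped)
    return trf_no_bounds(
        fun, jac, x0, f0, J0, ftol, xtol, gtol, max_nfev, x_scale,
        loss_function, tr_so
[... 986 characters left out ...]
~~~~~~~~^^^
    return self.f(x, *self.args, **self.kwargs)
           ~~~~~~^^^^^^^^^^^^^^^^^^^^^^^^^^^^^^
  File "m.py", line 27, in <lambda>
    f=lambda p:np.concatenate([sil(n,p[0],p[1],p[2],D)[0]-B[n][0] for n in B])
                               ~~~^^^^^^^^^^^^^^^^^^^^
  File "m.py", line 17, in sil
    P=np.array([proj(n,np.array([x+rr*np.cos(q),y+rr*np.sin(q),z+h]) ) for rr,h in discs for q in th],np.float32)
                ~~~~^^^^^^^^^^^^^^^^^^^^^^^^^^^^^^^^^^^^^^^^^^^^^^^^^^
  File "h.py", line 14, in proj
    c=camera_info(n);p=np.array(c["R"])@X+c["t"];return np.array([c["fx"]*p[0]/p[2]+c["cx"],c["fy"]*p[1]/p[2]+c["cy"]])
ValueError: time passes only in moves, steps and waits
```

```bash
sed -i 's/^def ray/from functools import lru_cache\ncamera_info=lru_cache(camera_info)\ndef ray/' h.py
cat >> m.py <<'E'
T={n:None for n in B}
hsv=[("top",t,(372,305)),("scene",s,(228,237))]
# turntable fit: dark disc hard; use red dot in scene
print("red dot tri",tri((180+176/4,205+242/4),(353.5,319.75)),"green tri",tri((180+246/4,205+228/4),(369.25,326.5)))
E
python3 m.py | tail -4
python3 - <<'E'
from h import *
print(arm.read_tool_pos(),arm.read_eef_rot(),arm.read_opening(),arm.read_ft_force(),arm.read_time())
from scipy.spatial.transform import Rotation as R
for yaw in (-58.3,121.7):
    for z in (.25,.13):
        q=(R.from_euler('z',yaw,degrees=True)*R.from_euler('x',180,degrees=True)).as_quat()
        q2=(R.from_euler('z',yaw+70,degrees=True)*R.from_euler('x',180,degrees=True)).as_quat()
        print(yaw,z,arm.ik([.47,-.137,z+.054],q),arm.ik([.47,-.137,z+.054],q2),arm.ik([.575,.128,z+.054],q2))
E
```

```text
holder rim (array([0.57433508, 0.12784917, 0.03549165]), np.float64(0.006415768382720423))
holder fit [ 0.57528174  0.13039465 -0.00120961] [-0.30972876 -0.15226212 -0.36946906  0.05623658] [(887.1515838438645, 946.0), (807.5467377258465, 835.0)]
scene axis check: handle proj [array([369.72342962, 309.38362662]), array([223.80414928, 225.61093923])]
red dot tri (array([ 0.44732692, -0.13091644, -0.02150445]), np.float64(0.03326085178838558)) green tri (array([ 0.44989466, -0.13028365, -0.01192458]), np.float64(0.04912565283658487))
[ 0.26235225 -0.59411929  0.3028217 ] [ 9.78453660e-01  2.06463010e-01 -2.69917447e-04 -1.17791993e-03] 1.003176230536932 [0.12246214 0.19549546 0.37050138] 0.1
-58.3 0.25 [ 0.052147    0.37498474  0.25898277  1.88060581 -0.11994192  0.90093053
 -2.21978286] [ 0.29847791  0.36901504 -0.08194244  1.87328271  0.03767557  0.90076978
 -1.16796705] [-0.09867965  0.52879514 -0.25062431  1.6029584   0.14661616  1.02833724
 -1.75890449]
-58.3 0.13 [ 0.03356766  0.55727547  0.30224216  2.02102543 -0.28149242  0.60250637
 -2.06217262] [ 0.25033501  0.54050689 -0.01651208  2.01437511  0.01534454  0.58682509
 -1.14319413] [-0.21062087  0.65875815 -0.07302009  1.73746207  0.06572304  0.74774111
 -1.68321498]
121.7 0.25 [ 0.6177042   0.40997147 -0.53279066  1.86393386  0.25432973  0.93514378
  0.52208552] [ 0.80506582  0.47456892 -0.82658946  1.85889344  0.41406798  0.98902085
  1.57502088] [ 0.2401034   0.64460536 -0.85000135  1.59194294  0.51872853  1.14462743
  1.04508661]
121.7 0.13 [ 0.53643596  0.57508169 -0.4384788   2.0055903   0.39515714  0.6433359
  0.39272121] [ 0.68826428  0.62728506 -0.67855674  2.00114263  0.59427088  0.71814287
  1.41422087] [ 0.19540212  0.77788828 -0.77058069  1.72396167  0.66201035  0.91936809
  0.92391321]
```

Run:
```python
from h import *
p=(180+246/4,205+228/4)
print("green",tri(p,(362,297)), atz("scene",p,.044), atz("top",(362,297),.044))
print("handle",atz("scene",(225.2,225.5),.1435),atz("top",(371,310),.1435))
print("holder",atz("scene",(348,228.5),.036),atz("top",(250.5,269.5),.036))
```

```text
green (array([ 0.50451462, -0.12933236,  0.04164846]), np.float64(0.003610862289082125)) [ 0.50726503 -0.12856078  0.044     ] [ 0.50350757 -0.13066257  0.044     ]
handle [ 0.47817304 -0.13477122  0.1435    ] [ 0.46910389 -0.13666216  0.1435    ]
holder [0.57609777 0.13048081 0.036     ] [0.57242441 0.12511433 0.036     ]
```

```bash
cat >> h.py <<'E'
from scipy.spatial.transform import Rotation as Ro
def Q(yaw): return (Ro.from_euler('z',yaw,degrees=True)*Ro.from_euler('x',180,degrees=True)).as_quat()
def st(m=""): print(m,np.round(arm.read_tool_pos(),4),"F",np.round(arm.read_ft_force(),2),"M",np.round(arm.read_wrist_torque(),2),"op",round(arm.read_opening(),3),"ff",arm.read_finger_force(),"t",round(arm.read_time(),2))
E
python3 - <<'E'
from h import *
C=np.array([.472,-.1365])
arm.movep([*C,.26],Q(-58.3));st("hover")
arm.move_gripper(.45);st()
arm.line_to([*C,.193],.08);st("down")
cv2.imwrite("pics/a.png",np.hstack([cv2.resize(snapshot("top")[250:370,300:440],None,fx=2.85,fy=2.85),cv2.resize(snapshot("scene")[160:280,160:300],None,fx=2.85,fy=2.85)]))
E
```

```text
hover [ 0.472  -0.1374  0.2601] F [-0.56 -0.09 -0.05] M [-0.04  0.05  0.01] op 0.999 ff 0.0 t 1.95
 [ 0.472  -0.1366  0.26  ] F [-0.34 -0.12  1.06] M [-0.07 -0.02 -0.  ] op 0.446 ff 0.0 t 2.48
down [ 0.4723 -0.1367  0.1934] F [0.32 0.02 0.33] M [-0.06  0.03 -0.06] op 0.454 ff 0.0 t 3.47
```

View pics/a.png

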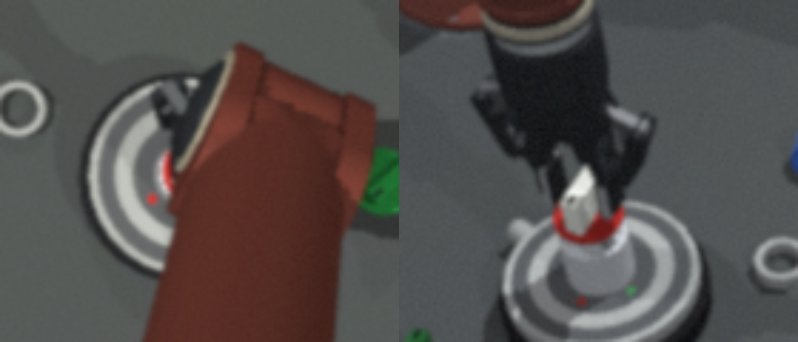

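The scene half shows the two fingers straddling the white handle at about crop (580,205), with no contact. I'll close gently.

Run:
```python
from h import *
arm.move_gripper(0.,20);st("closed")
arm.pause(.2);st()
print(np.round(arm.read_effort(),2))
```

```text
closed [ 0.4724 -0.1364  0.1935] F [0.38 0.44 2.8 ] M [0.15 0.01 0.  ] op 0.158 ff 27.099435031414032 t 3.9
 [ 0.4724 -0.1365  0.1934] F [-0.44  0.7   4.22] M [ 0.16 -0.01 -0.04] op 0.158 ff 27.27875679731369 t 4.1
[  0.32 -34.67   2.65 -10.1    0.13  -0.07   0.  ]
```

Run:
```python
from h import *
arm.move_gripper(0.,70);arm.pause(.2);st("grip")
p0=np.array(arm.read_tool_pos());p=p0.copy();prev=None
rows=[]
for i in range(34):
    p[2]-=.0004;arm.line_to(p,.01)
    arm.pause(.05)
    f=np.mean([arm.read_ft_force()],0);rows.append((round((p0[2]-p[2])*1e3,1),round((p0[2]-arm.read_tool_pos()[2])*1e3,2),*np.round(f,1)))
    fz=[r[4] for r in rows]
    if fz[-1]>26 or (i>3 and fz[-1]-np.mean(fz[-5:-2])>5): break
for r in rows: print(*r)
st()
```

```text
grip [ 0.4723 -0.1364  0.1931] F [0.26 0.46 3.9 ] M [ 0.21 -0.18 -0.03] op 0.146 ff 73.088858127594 t 4.52
0.4 0.4 0.1 0.6 4.2
0.8 0.78 -0.1 0.5 4.5
1.2 1.16 0.8 0.7 4.6
1.6 1.54 0.9 -0.4 5.0
2.0 1.87 0.3 0.3 5.1
2.4 2.25 1.2 1.5 5.7
2.8 2.62 0.2 0.8 5.6
3.2 2.99 1.4 1.6 6.6
3.6 3.38 0.6 -0.0 5.7
4.0 3.72 0.8 -0.3 5.9
4.4 4.09 0.5 1.3 8.3
4.8 4.46 0.5 1.1 8.8
5.2 4.82 0.1 1.4 7.8
5.6 5.19 -0.4 1.5 8.3
6.0 5.56 -0.2 0.9 7.9
6.4 5.91 0.7 0.4 7.9
6.8 6.27 -0.1 2.4 8.2
7.2 6.64 0.5 1.4 7.9
7.6 7.03 0.1 0.7 9.0
8.0 7.4 0.4 1.2 9.4
8.4 7.74 0.2 1.4 10.0
8.8 8.12 -0.8 1.1 9.9
9.2 8.5 -0.9 0.6 10.1
9.6 8.85 -0.5 0.5 10.1
10.0 9.24 -0.5 1.1 11.1
10.4 9.58 -0.8 1.3 11.4
10.8 9.94 -1.0 1.7 9.9
11.2 10.32 -0.8 1.3 12.5
11.6 10.7 0.7 1.6 11.7
12.0 11.04 -0.9 0.9 11.8
12.4 11.42 -1.6 1.2 11.8
12.8 11.66 -0.8 0.9 13.2
13.2 11.68 -1.4 1.3 16.3
13.6 11.69 -2.8 2.6 20.0
 [ 0.4725 -0.1366  0.1814] F [-2.77  2.64 19.99] M [0.42 0.56 0.08] op 0.147 ff 75.4444169998169 t 14.72
```

Firm stop felt at 11.65 mm. I'll back off to about 11.2 mm and twist.

Run:
```python
from h import *
p=np.array([.4723,-.1364,.1931-.0122])
arm.line_to(p,.01);arm.pause(.1);st("backed")
m0=arm.read_wrist_torque()[2];yaw=-58.3;ok=True
while yaw<11.7-1e-6:
    yaw=min(yaw+3.5,11.7)
    arm.movep(p,Q(yaw))
    f=np.array(arm.read_ft_force());m=arm.read_wrist_torque()[2]
    print(round(yaw,1),np.round(f,1),round(m,2),np.round(np.array(arm.read_tool_pos())*1e3,1))
    if abs(m-m0)>.35 or np.hypot(*f[:2])>14 or f[2]>26: ok=False;break
    l=f[:2]-[-.3,1.]
    p[:2]+=np.clip(l*5e-5,-4e-4,4e-4)*(np.hypot(*l)>1.5)
st(ok)
```

```text
backed [ 0.4725 -0.1365  0.1819] F [-0.87  1.95 12.62] M [0.35 0.14 0.02] op 0.148 ff 74.19278025627136 t 15.11
-54.8 [-0.5  1.2 12.4] -0.0 [ 472.5 -136.6  181.9]
-51.3 [-0.5  0.9 11.5] 0.02 [ 472.5 -136.7  182. ]
-47.8 [-0.5  0.4 11.2] -0.03 [ 472.6 -136.8  182. ]
-44.3 [-0.1  0.8 11.9] -0.04 [ 472.6 -136.8  182. ]
-40.8 [-0.7  1.  11.9] -0.03 [ 472.7 -136.8  182. ]
-37.3 [-0.7  0.8 12. ] 0.02 [ 472.7 -136.9  182. ]
-33.8 [ 0.7  0.7 11.5] -0.03 [ 472.8 -136.9  182. ]
-30.3 [-0.2  1.  12. ] -0.03 [ 472.8 -136.9  182.1]
-26.8 [-1.  -0.3 11. ] 0.03 [ 472.9 -136.9  182. ]
-23.3 [-1.   0.4 11.3] -0.01 [ 472.9 -136.9  182.1]
-19.8 [-0.7 -0.  12.2] -0.01 [ 473.  -136.9  182.1]
-16.3 [-1.  -0.1 12.1] 0.0 [ 473.  -136.9  182.1]
-12.8 [-0.3  0.5 11. ] -0.03 [ 473.1 -136.9  182.1]
-9.3 [ 0.1  0.9 10.8] 0.04 [ 473.1 -136.9  182.1]
-5.8 [ 0.5 -0.2 11.8] -0.03 [ 473.1 -136.9  182.1]
-2.3 [ 0.1  0.  11.5] -0.0 [ 473.2 -136.9  182.1]
1.2 [-0.3  0.  11.2] -0.13 [ 473.2 -136.9  182.1]
4.7 [ 0.6  0.3 11.5] 0.03 [ 473.2 -136.9  182.1]
8.2 [ 0.   1.1 11.8] 0.02 [ 473.3 -136.8  182.1]
11.7 [ 0.4  0.8 11.7] 0.0 [ 473.3 -136.9  182.1]
True [ 0.4733 -0.1369  0.1821] F [ 0.38  0.77 11.7 ] M [0.13 0.02 0.  ] op 0.146 ff 74.1666841506958 t 20.11
```

Run:
```python
from h import *
p=np.array([.4729,-.1366,.1821]); p[:2]=arm.read_tool_pos()[:2]
rows=[];ok=True
while p[2]<.226:
    p[2]+=.002;arm.line_to(p,.03)
    f=np.array(arm.read_ft_force());rows.append((round(p[2],4),round(arm.read_tool_pos()[2],4),*np.round(f,1)))
    if f[2]<-9 or np.hypot(*f[:2])>10: ok=False;break
for r in rows: print(*r)
st(ok)
```

```text
0.1841 0.185 -0.0 -0.0 9.5
0.1861 0.1868 -0.2 0.1 8.3
0.1881 0.1886 -1.0 0.7 7.8
0.1901 0.1904 -0.1 0.6 6.1
0.1921 0.1923 -0.5 -0.0 4.4
0.1941 0.1941 1.4 -0.0 2.9
0.1961 0.1961 2.3 0.4 2.0
0.1981 0.1979 1.3 0.1 1.1
0.2001 0.1998 0.8 -0.0 -0.9
0.2021 0.2018 -0.2 0.5 -1.3
0.2041 0.2041 0.3 -0.3 -1.3
0.2061 0.2062 -0.2 -0.4 -1.6
0.2081 0.2082 -0.6 -0.2 -0.6
0.2101 0.2103 -0.2 -0.3 -1.5
0.2121 0.2122 -0.5 0.4 -1.0
0.2141 0.2142 0.3 0.6 -1.0
0.2161 0.2163 -0.8 0.2 -2.6
0.2181 0.2183 0.7 0.6 -2.1
0.2201 0.2202 -0.6 0.4 -1.2
0.2221 0.2222 -0.1 -0.3 -1.7
0.2241 0.2242 0.0 0.3 -2.5
0.2261 0.2263 0.0 -0.1 -2.7
True [ 0.4734 -0.1369  0.2263] F [ 0.05 -0.13 -2.73] M [-0.  0. -0.] op 0.142 ff 72.37168192863464 t 25.62
```

Lifted free. Now I'll refine the holder position from the first pictures, with no robot time spent.

```bash
cat > m2.py <<'E'
exec(open("m.py").read().split("T={n")[0])
res={}
for n in B:
    q=least_squares(lambda p:sil(n,p[0],p[1],0,D)[0]-B[n][0],[.575,.128]).x;res[n]=q;print(n,q)
out=[]
for n,im,x,y in(("top",t,225,245),("scene",s,322,208)):
    k=8;c=cv2.resize(im[y:y+50,x:x+50],None,fx=k,fy=k,interpolation=cv2.INTER_CUBIC)
    for r,h,col in((.021,.036,(0,255,255)),(.032,.036,(0,255,0)),(.04,0,(255,255,255))):
        P=np.array([proj(n,np.array([res[n][0]+r*np.cos(a),res[n][1]+r*np.sin(a),h])) for a in th])
        cv2.polylines(c,[np.round((P-[x,y]+.5)*k).astype(int)],True,col,1)
    out.append(c)
cv2.imwrite("pics/hold.png",np.hstack(out))
E
python3 m2.py|tail -2
```

```text
top [0.57474342 0.12951915]
scene [0.57650911 0.130454  ]
```

View pics/hold.png

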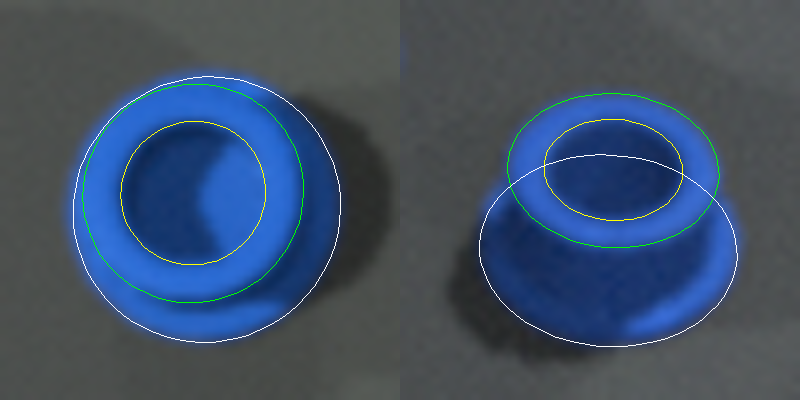

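Both overlays, top (193,193) and scene (613,170) in the crop, match the rim and hole to within 1 px, so the holder is at about (0.5755, 0.130).

Run:
```python
from h import *
C=np.array([.5755,.1302])
x=arm.read_tool_pos()
arm.line_to([x[0],x[1],.265],.15)
arm.line_to([*C,.25],.12)
arm.line_to([*C,.156],.08);arm.pause(.2);st("over")
f0=np.array(arm.read_ft_force())
p=np.r_[C,.156];ok=True;rows=[]
while p[2]>.1225:
    p[2]-=.0015;arm.line_to(p,.03)
    f=np.array(arm.read_ft_force())-f0;rows.append((round(p[2],4),round(arm.read_tool_pos()[2],4),*np.round(f,1)))
    if f[2]>10 or np.hypot(*f[:2])>10: ok=False;break
for r in rows: print(*r)
st(ok)
cv2.imwrite("pics/b.png",cv2.resize(snapshot("scene")[130:280,270:430],None,fx=4,fy=4))
```

```text
over [0.5757 0.1302 0.1565] F [ 0.14 -0.13 -1.  ] M [0.02 0.06 0.  ] op 0.15 ff 72.31451153755188 t 30.08
0.1545 0.1544 -0.2 0.1 -1.2
0.153 0.1528 -0.3 0.7 0.0
0.1515 0.1513 -0.1 0.6 -0.2
0.15 0.1499 0.4 0.6 -0.6
0.1485 0.1484 -0.2 0.0 -1.3
0.147 0.1469 -0.4 0.3 -0.3
0.1455 0.1454 -0.8 0.8 -1.1
0.144 0.1439 -0.0 -0.2 -0.3
0.1425 0.1424 -0.3 -0.1 -0.2
0.141 0.1409 -0.9 0.8 -1.0
0.1395 0.1394 0.1 0.6 -1.0
0.138 0.1379 -0.4 -0.1 -0.2
0.1365 0.1364 -0.4 0.2 -1.5
0.135 0.1348 -1.1 0.1 -0.4
0.1335 0.1334 -0.9 0.5 0.2
0.132 0.1319 -0.4 0.4 0.2
0.1305 0.1304 -0.7 0.3 -0.5
0.129 0.1289 -0.2 0.0 -0.4
0.1275 0.1274 0.6 0.8 -0.4
0.126 0.1259 -0.3 -0.0 -0.5
0.1245 0.1244 -0.3 0.5 -1.1
0.123 0.1242 -2.7 -0.2 6.2
0.1215 0.1241 -4.5 -1.1 13.9
False [0.5755 0.1303 0.1241] F [-4.39 -1.22 12.94] M [-0.45  0.88  0.02] op 0.146 ff 74.33722972869873 t 35.83
```

View pics/b.png

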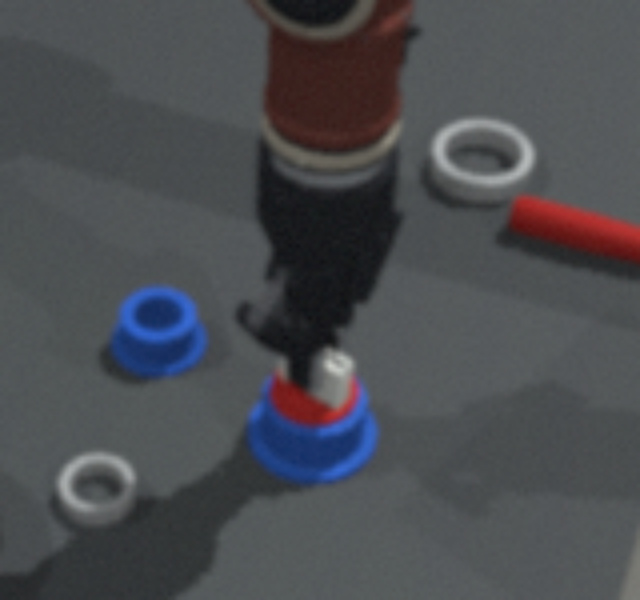

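The cap's flange sits flat on the rim, crop (315,400), and contact came at the expected height. I'll release and retreat.

Run:
```python
from h import *
x=arm.read_tool_pos()
arm.line_to([x[0],x[1],.1243],.02);arm.pause(.1);st()
arm.move_gripper(.25,20);arm.move_gripper(.5);st("open")
arm.line_to([x[0],x[1],.27],.1)
arm.movep([.5,-.25,.32],Q(11.7));arm.pause(.3);st("away")
a=cv2.resize(snapshot("scene")[190:265,285:385],None,fx=4,fy=4);b=cv2.resize(snapshot("top")[235:310,210:310],None,fx=4,fy=4)
cv2.imwrite("pics/c.png",np.hstack([a,b]))
for nn in("scene","top"): print([proj(nn,np.array([.5755,.1302,z])) for z in(.074,)])
```

```text
[0.5756 0.1304 0.1243] F [-1.09  0.76 -0.  ] M [-0.04  0.04  0.01] op 0.147 ff 72.78995633125305 t 36.27
open [0.5755 0.1303 0.1243] F [-1.76 -0.18  0.54] M [-0.06 -0.01  0.03] op 0.498 ff 0.0 t 36.87
away [ 0.5004 -0.2492  0.3199] F [-0.42  0.56  0.33] M [ 0.02 -0.    0.01] op 0.501 ff 0.0 t 40.23
[array([348.45484727, 217.41118722])]
[array([246.38674129, 265.98100062])]
```

View pics/c.png

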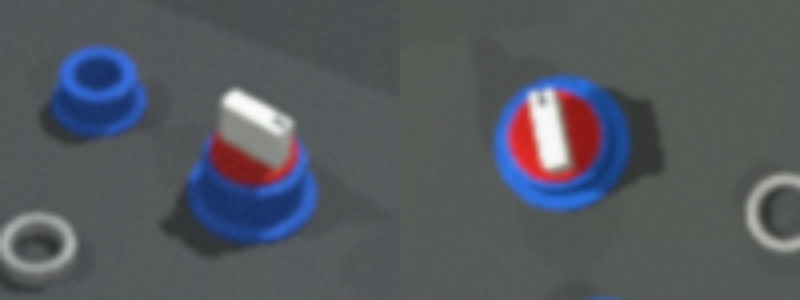

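The cap stands upright and centred in the large holder, with its flange at top crop (555,137) and concentric with the rim. The gripper is clear.

```bash
python3 -c "
from station import ticket
print(ticket.finish_job())"
```

```text
the job is handed in; nothing more can be done
None
```

The cap was pressed, twisted free, lifted out and left upright on the rim of the large blue holder with the gripper clear; the job was handed in at about 40 s, and no verdict came back.

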